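# Open the filter bay of a table dust filter

## Task

Open the dust filter on the cutting mat: press its snap tab fully in with the fingertips, then push the released cover off its seat, along the runners right up to the end stop, so that the filter lies uncovered. Only press and push: do not lift or tip the cover, and leave the bottle, can, tape roll and brush where they are.

Things in the scene. Friction and masses are not known exactly. Their poses are not given: they have to be found in the camera images.
- dust_unit: fixed flat white box, 252 mm long (its x), 140 wide (y), deck 55 high. Origin on the table under the middle, z up; +x is the way the cover slides (a hose stub marks the -x end). Two runners (tops at z = 58) run full length, inner sides 78 apart. The filter bay spans x = -105 to -4. Seat lips, tops at z = 69, overhang |y| > 45 from x = -111 to -6 and keep the cover down.
- cover: loose grey slotted plate, 140 g, 110 (x) x 100 (y) x 6 mm, with a finger rib across its middle. Origin: middle of the underside; axes along dust_unit's. On its seat its origin is at dust_unit x = -55, z = 58; the tab just beyond its +x edge blocks it. Slides easily (about 1 N) between side guides; against the end stop its origin is at x = 66.
- end_stop (a point): middle of the end stop's inner face, at dust_unit x = 121; a white ridge across the unit's +x end, top at z = 64, where the slid cover's +x edge must arrive
- rib (a point): centre of the cover's finger rib, which is 8 mm thick (x), 60 mm long (y) and stands from the plate's top (dust_unit z = 64) up to z = 80; push on its -x face to slide the cover
- tab_top (a point): centre of the top of the snap tab, a grey block 26 (x) x 36 (y) mm between the runners just beyond the cover's +x edge, at dust_unit x = 16, y = 0. Out, its top is at z = 67; pressed fully in it is level with the deck at z = 55
- tab (a joint): how far the snap tab is pressed in (straight down), m: about 0 out, 0.012 fully in; below 0.009 it still blocks the cover. It takes about 6 N to move (more when fast) and stays where it is left.
- bottle: bystander: amber drink bottle, 66 mm across, 190 tall; origin under its middle
- can: bystander: drinks can, 62 mm across, 115 tall; origin under its middle
- tape_roll: bystander: roll of paper tape lying flat, 90 mm across, 24 high; origin under its middle
- brush: bystander: brush lying on the table along its x; origin under its middle
Things that resemble listed ones, but are neither listed nor needed, are in the scene too. What is shaped like the cover but purple or yellow is not meant.

How it is judged:
By the outcome, as a careful person would: the job done as asked, in the order asked, and still so for the second after the job is handed in, with the robot touching nothing.
It also fails if it takes over 38 s, if anything falls off the work surface, if the arm or the gripper's body presses on something with over 40 N, if the wrist force passes 120 N, or if a joint passes its speed limit or range.

## Robot

A 6-joint arm with a two-finger parallel gripper is mounted at the origin on the work surface. World frame = base frame: x ahead of the robot, y to its left, z up, the work surface at z = 0. Lengths are in m, angles in rad, forces in N, time in s.
With the tool pointing down it reaches from about 0.275 to 0.725 m from the base axis. Payload 15.9 kg.
Tool frame: the origin (TCP) lies between the finger pads; the fingertips stand 11 mm ahead of it and the grasp point (between the pads) lies 8 mm behind it; x points along the fingers, y is the direction in which the jaws open and shut, and the axes are right-handed (so a half turn about x gives the same grasp; the last joint's range is limited). The gripper opens to 85 mm and grips with 20 to 120 N. Pads are 22 mm wide; open, the fingers measure 114 mm over their backs; the gripper's body (76 mm by 85 mm) begins 54 mm behind the grasp point. The pads swing forward as they close: fully open they stand 13 mm farther back than shut.
Start: joints at [-1.336, 0.213, -0.034, 1.323, 0, 1.571], TCP at [0.116, -0.486, 0.242] pointing down, gripper open.
Joint ranges: [-2.98, 2.98], [-0.74, 1.72], [-1.14, 1.35], [-2.1, 2.04], [-1.57, 1.44], [-3.14, 3.14]. Speed limits (rad/s): [1.89, 1.89, 2.39, 2.57, 3.14, 3.14].

## Interface

Orientations are given as a rotation vector (axis times angle).
In Python, from workcell import env gives the robot as it stands.
- The arm moves only by the tool step_arm, never from a script. Its argument "deltas" is a list of rows, each an object of numbers: "hand": the finger opening in m, from 0 to 0.0854; "x", "y", "z": the shift along the tool's x, y, z in m; "rx", "ry", "rz": the turn, a rotation vector about the tool's x, y, z in rad. In form: [{"hand": .., "x": .., "y": .., "z": .., "rx": .., "ry": .., "rz": ..}, ...]. A call has 1 to 20 rows; each row shifts and turns the commanded pose from where the row before left it, along the tool's axes as they then stand; what a row does not reach is not made up. A row lasts 1/8 s, in which the tool goes at most 62.5 mm and 10.7 degrees, less where a joint would pass 70% of its speed; a pose out of reach is approached as far as the arm can. A call is refused whole if a number of a shift passes 0.0625 or a number of a turn 0.188, either way. A call with a gripper value outside its range is refused whole. The fingers move at their own pace and stop on an object; the grip force is fixed at half the most. Time passes only in rows, so rows that do not move let the fingers close. It gives the time, the measured TCP pose, the force and the opening at its end, in the units of the state.
- env.get_state(): the state, without advancing time (a new reading comes with each control period).
- env.get_image(name): name is "scene" or "top" or "wrist"; returns a dict with "image" (480x640x3 uint8, blue, green, red), "fx", "fy", "cx", "cy" (pixels), "k1" (the pictures are not rectified: a ray, as slopes to the right and down, at radius r is drawn at 1 + k1 r^2 times it, then the intrinsics apply), "extrinsics" (4x4, takes a point from world to camera coordinates); the wrist camera has in their place "hand_eye" (4x4, takes a point from camera to tool coordinates, whose origin is the TCP and whose axes are the tool frame's). Camera axes: x right, y up, looking along -z (the intrinsics and any distortion apply to the point x, -y, -z); pixel columns grow to the right and rows downward; lengths in m; the calibration is good to about 2 mm. A picture is of the moment at which its call begins: read the wrist's pose just before it. There is no depth.
- env.job_done(): hands the job in, once; it reports no verdict.
The state is a dict: "time_s": time; "qpos": joint angles; "joint_vel": joint speeds; "effort": joint torques, N m; "eef_pos": TCP position; "ee_rot": TCP orientation; "wrist_force": force on the tool from outside, world axes, zero at the start; "ft_torque": the same for the moment, N m; "grip_width": opening from 0.0 (shut) to 1.0 (fully open).
Only numpy, scipy, OpenCV 4.12 (cv2) and the standard library are available. Lean on these libraries where they do the work, as an engineer would, in place of code of your own. Each camera call takes 0.05 s, during which the arm holds its last target.

## Working session

There is one attempt and no reset: what is moved stays moved. The work goes in short steps, Python scripts to look and compute and a tool call to move; the robot and the scene stay as the last step left them, time stands still between calls to the robot, and variables do not carry over. Pictures are saved under pics/ and viewed, and the job is handed in when it is done.

Besides the shell and the picture viewer there is one more tool, called as name(argument=value, ...) on one line, values as JSON. step_arm: Moves the arm, as the interface text tells. Its arguments: {"type":"object","properties":{"deltas":{"type":"array"}},"required":["deltas"]}

```bash
mkdir -p pics; ls
python3 - <<'E'
from workcell import env
import cv2, numpy as np
s=env.get_state(); print(s)
for n in ("scene","top","wrist"):
    d=env.get_image(n); cv2.imwrite(f"pics/{n}0.png",d["image"])
    print(n,{k:(v if k!='image' else 0) for k,v in d.items()})
E
```

```text
pics
{'time_s': 0.0, 'qpos': array([-1.33597449e+00,  2.13369449e-01, -3.50264407e-02,  1.32348820e+00,
        8.80995720e-06,  1.57081420e+00]), 'joint_vel': array([-7.97702947e-04, -2.10925426e-04,  1.04504454e-06, -5.45935460e-04,
       -4.11104954e-04,  9.80428859e-04]), 'effort': array([ 6.02094718e-03, -6.86161208e+01,  4.87114942e+01,  1.77469250e-02,
        5.28148139e-04, -1.68115446e-05]), 'eef_pos': array([ 0.1162657 , -0.48597731,  0.24182247]), 'ee_rot': array([ 2.09724319,  0.24851461, -2.09749384]), 'wrist_force': array([ 0.80325628,  0.40758193, -0.3343801 ]), 'ft_torque': array([0.03978932, 0.04287815, 0.02309616]), 'grip_width': 0.9999408989428387}
scene {'image': 0, 'fx': 564.9619069098287, 'fy': 564.9619069098287, 'cx': 309.8942322085777, 'cy': 236.46056291927923, 'k1': -0.1598747662883892, 'extrinsics': array([[-0.6481844 ,  0.76130222,  0.01661057,  0.31022596],
       [-0.46973232, -0.41691569,  0.77815991,  0.17856202],
       [ 0.59934008,  0.4965886 ,  0.62784651, -1.7965621 ],
       [ 0.        ,  0.        ,  0.        ,  1.        ]])}
top {'image': 0
[... 195 characters left out ...]
02533417],
       [ 0.99692479, -0.0040664 ,  0.07825877, -0.49204162],
       [-0.07826616, -0.00169017,  0.99693107, -1.40076955],
       [ 0.        ,  0.        ,  0.        ,  1.        ]])}
wrist {'image': 0, 'fx': 410.85415056872046, 'fy': 410.85415056872046, 'cx': 320.37456136995655, 'cy': 229.21313543841154, 'k1': -0.04985149476631683, 'hand_eye': array([[ 8.11784241e-04,  2.60126100e-01, -9.65574313e-01,
        -1.31628053e-01],
       [ 9.99999538e-01, -7.07516936e-04,  6.50121111e-04,
        -9.09153635e-05],
       [-5.14046710e-04, -9.65574395e-01, -2.60126554e-01,
        -6.54939274e-02],
       [ 0.00000000e+00,  0.00000000e+00,  0.00000000e+00,
         1.00000000e+00]])}
```

View pics/top0.png

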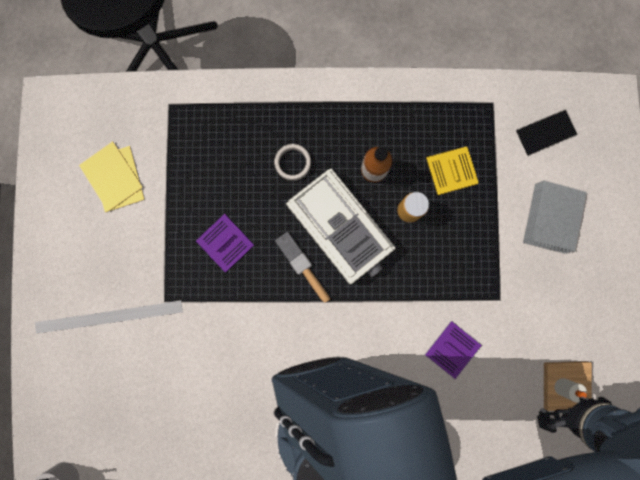

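View pics/scene0.png

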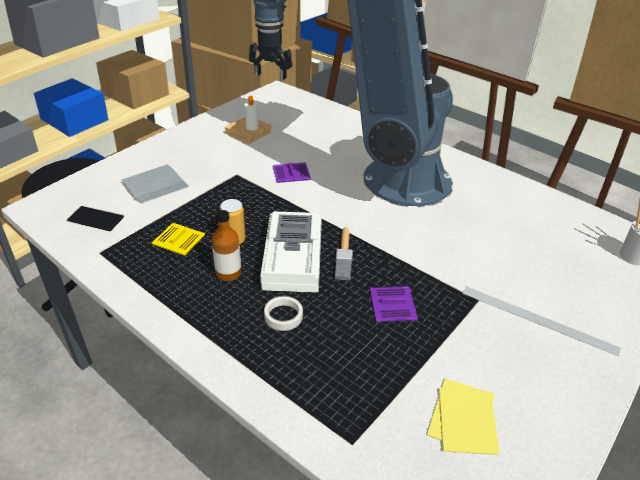

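Candidates for the cover, by top-view pixel: the grey plate on the white unit (360,245), purple plates at (225,243) and (453,350), and a yellow one at (453,170). I choose the grey one on the unit, and will check it in a close crop.

Run:
```python
import cv2
a=cv2.imread("pics/top0.png"); c=a[155:295,265:440]; cv2.imwrite("pics/crop_top.png",cv2.resize(c,None,fx=4.5,fy=4.2857,interpolation=cv2.INTER_CUBIC) if 0 else cv2.resize(c,None,fx=4,fy=4,interpolation=cv2.INTER_CUBIC))
a=cv2.imread("pics/scene0.png"); c=a[190:310,230:370]; cv2.imwrite("pics/crop_scene.png",cv2.resize(c,None,fx=5,fy=5,interpolation=cv2.INTER_CUBIC))
```

```text
(no output)
```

View pics/crop_top.png

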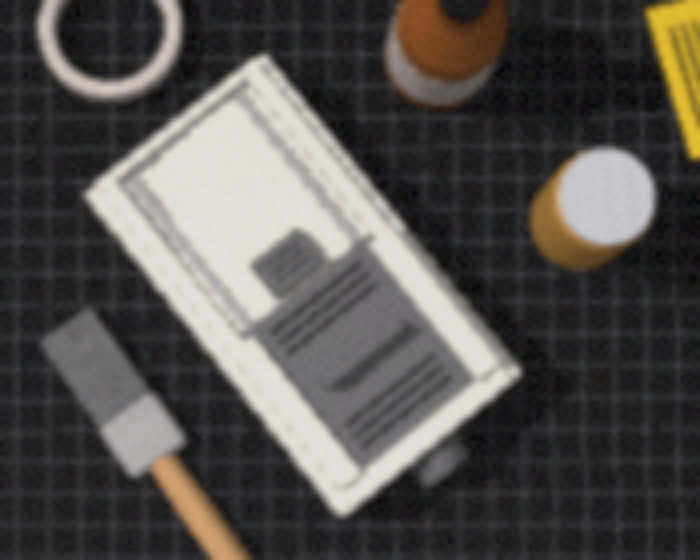

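View pics/crop_scene.png

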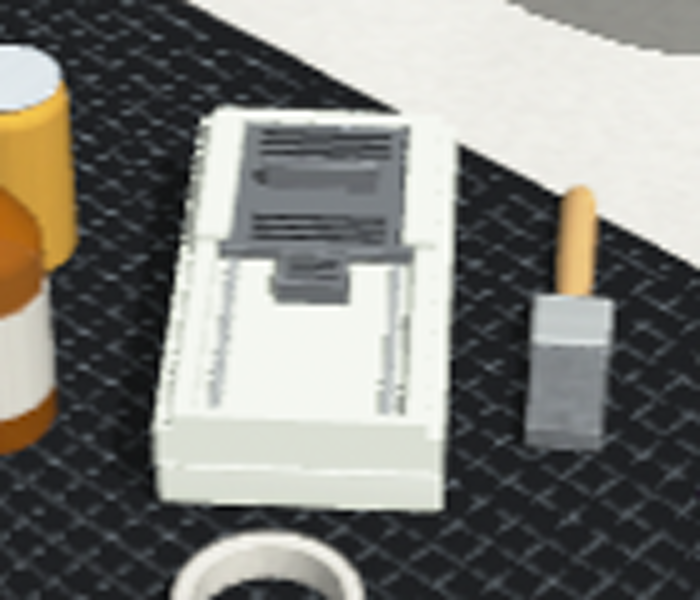

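The crop confirms it: grey cover with rib at crop (375,358), tab at (288,262) and hose stub at (440,462), so +x points up-left. Next I fit the unit pose using both views.

```bash
cat > h.py <<'E'
import numpy as np, cv2
from scipy.optimize import least_squares
from scipy.spatial.transform import Rotation as R
def proj(d,P,T=None):
    T=d["extrinsics"] if T is None else T
    c=np.c_[P,np.ones(len(P))]@T.T
    a=c[:,0]/-c[:,2]; b=-c[:,1]/-c[:,2]; f=1+d["k1"]*(a*a+b*b)
    return np.c_[d["cx"]+d["fx"]*a*f, d["cy"]+d["fy"]*b*f]
def w2c_wrist(d,s):
    M=np.eye(4); M[:3,:3]=R.from_rotvec(s["ee_rot"]).as_matrix(); M[:3,3]=s["eef_pos"]
    return np.linalg.inv(M@d["hand_eye"])
def u2w(p,Q):
    c,s=np.cos(p[2]),np.sin(p[2]); Q=np.asarray(Q,float)
    return np.c_[p[0]+c*Q[:,0]-s*Q[:,1], p[1]+s*Q[:,0]+c*Q[:,1], Q[:,2]]
E
python3 - <<'E'
from h import *
from workcell import env
t=env.get_image("top"); s=env.get_image("scene")
tu=[(288,262),(375,358),(265,55),(87,193),(520,372),(343,515)]
tq=[(.016,0,.067),(-.055,0,.080),(.126,-.07,.060),(.126,.07,.060),(-.126,-.07,.060),(-.126,.07,.060)]
tp=np.array([(265+u/4,155+v/4) for u,v in tu])
su=[(311,272),(318,178),(160,425),(445,420)]
sq=[(.016,0,.067),(-.055,0,.080),(.126,-.07,.062),(.126,.07,.062)]
sp=np.array([(230+u/5,190+v/5) for u,v in su])
f=lambda p:np.r_[(proj(t,u2w(p,tq))-tp).ravel(),(proj(s,u2w(p,sq))-sp).ravel()]
r=least_squares(f,[.5,0,.6],loss='soft_l1'); p=r.x
print(p,np.degrees(p[2])); print(f(p).reshape(-1,2).round(1))
for nm,idx in(("top",0),("sc",1)):pass
print("tab",u2w(p,[(.016,0,.067)]),"rib",u2w(p,[(-.055,0,.08)]),"end",u2w(p,[(.121,0,.064)]))
def obj(d,u,z):
    g=lambda q:(proj(d,np.array([[q[0],q[1],z]]))-u).ravel()
    return least_squares(g,[.5,0]).x
print("can top",obj(t,(265+607/4,155+195/4),.115),"bottle cap",obj(t,(265+470/4,157),.19))
np.save("p.npy",p)
E
```

```text
[ 0.52409129 -0.02183737  0.67458216] 38.65071070740768
[[-0.4 -0. ]
 [-3.4 -1.7]
 [-0.8 -0.3]
 [-0.8  0.6]
 [ 0.6  0.1]
 [ 0.2  0.6]
 [-0.2 -1.5]
 [-0.1 -3.7]
 [-1.5 -2.4]
 [-0.4  0.6]]
tab [[ 0.53658677 -0.01184423  0.067     ]] rib [[ 0.48113805 -0.05618878  0.08      ]] end [[0.61858841 0.05373573 0.064     ]]
can top [ 0.57018572 -0.19986932] bottle cap [ 0.66516837 -0.11257809]
```

```bash
cat >> h.py <<'E'
def plan(s,pos,yaw_y):
    """shift (in current tool axes) and turn to reach pos, tool x down, jaw y along yaw_y (world)"""
    M=R.from_rotvec(s["ee_rot"]).as_matrix()
    y=np.array([np.cos(yaw_y),np.sin(yaw_y),0]); x=np.array([0,0,-1.]); G=np.c_[x,y,np.cross(x,y)]
    return M.T@(np.asarray(pos)-s["eef_pos"]), R.from_matrix(M.T@G).as_rotvec()
E
python3 - <<'E'
from h import *
from workcell import env
s=env.get_state(); p=np.load("p.npy")
print(R.from_rotvec(s["ee_rot"]).as_matrix().round(4))
for off in(np.pi/2,-np.pi/2):
    print(plan(s,[.50,-.04,.24],p[2]+off))
E
```

```text
[[-1.000e-04  2.326e-01 -9.726e-01]
 [ 5.000e-04 -9.726e-01 -2.326e-01]
 [-1.000e+00 -5.000e-04  0.000e+00]]
(array([ 0.00225419, -0.34463658, -0.47697191]), array([2.70177232e+00, 6.84885855e-04, 1.46110470e-04]))
(array([ 0.00225419, -0.34463658, -0.47697191]), array([-4.39820249e-01, -1.06409791e-04,  4.98790819e-04]))
```

step_arm(deltas=[{"hand": 0, "y": -0.0287, "z": -0.0397}, {"hand": 0, "y": -0.0287, "z": -0.0397}, {"hand": 0, "y": -0.0287, "z": -0.0397}, {"hand": 0, "y": -0.0287, "z": -0.0397}, {"hand": 0, "y": -0.0287, "z": -0.0397}, {"hand": 0, "y": -0.0287, "z": -0.0397}, {"hand": 0, "y": -0.0287, "z": -0.0397}, {"hand": 0, "y": -0.0287, "z": -0.0397}, {"hand": 0, "y": -0.0287, "z": -0.0397}, {"hand": 0, "y": -0.0287, "z": -0.0397}, {"hand": 0, "y": -0.0287, "z": -0.0397}, {"hand": 0, "y": -0.0287, "z": -0.0397}, {"hand": 0, "rx": -0.147}, {"hand": 0, "rx": -0.147}, {"hand": 0, "rx": -0.147}, {"hand": 0}])

```text
$.deltas[0]: bad value
```

Run:
```python
from h import *
from workcell import env
s=env.get_state(); d=env.get_image("wrist"); p=np.load("p.npy")
print(s["time_s"],s["eef_pos"],s["qpos"],s["wrist_force"])
np.savez("w1.npz",**{k:v for k,v in d.items()},eef_pos=s["eef_pos"],ee_rot=s["ee_rot"])
im=d["image"].copy(); T=w2c_wrist(d,s)
cv2.imwrite("pics/w1raw.png",im)
Q=[(.016,0,.067),(-.055,0,.08),(.126,-.07,.055),(.126,.07,.055),(-.126,-.07,.055),(-.126,.07,.055),(.121,0,.064),(0,-.05,.064),(0,.05,.064)]
q=proj(d,u2w(p,Q),T); print(q.round())
for a in q: cv2.drawMarker(im,tuple(int(v) for v in a),(0,0,255),0,12,1)
cv2.imwrite("pics/w1.png",im)
for z in(0.,):print(plan(s,[.5,-.04,.24],p[2]-np.pi/2))
```

```text
0.25 [ 0.11627822 -0.4861333   0.24208219] [-1.33601438e+00  2.13110826e-01 -3.46977374e-02  1.32349365e+00
 -4.91003481e-06  1.57081637e+00] [-0.01132507  0.49981294  0.47955109]
[[   8. -217.]
 [ -75. -309.]
 [ 406.  388.]
 [ 274.  172.]
 [ -19. -375.]
 [-166. -261.]
 [ 419.  378.]
 [  19. -281.]
 [ -76. -249.]]
(array([ 0.00225419, -0.34463658, -0.47697191]), array([-4.39820249e-01, -1.06409791e-04,  4.98790819e-04]))
```

View pics/w1.png

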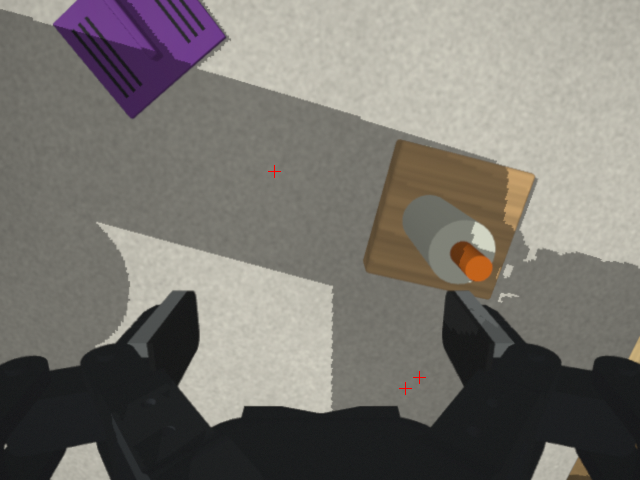

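The call was refused, so the arm has not moved. I'll send full rows with every key.

step_arm(deltas=[{"hand": 0.0, "x": 0.0, "y": -0.0287, "z": -0.0397, "rx": 0.0, "ry": 0.0, "rz": 0.0}, {"hand": 0.0, "x": 0.0, "y": -0.0287, "z": -0.0397, "rx": 0.0, "ry": 0.0, "rz": 0.0}, {"hand": 0.0, "x": 0.0, "y": -0.0287, "z": -0.0397, "rx": 0.0, "ry": 0.0, "rz": 0.0}, {"hand": 0.0, "x": 0.0, "y": -0.0287, "z": -0.0397, "rx": 0.0, "ry": 0.0, "rz": 0.0}, {"hand": 0.0, "x": 0.0, "y": -0.0287, "z": -0.0397, "rx": 0.0, "ry": 0.0, "rz": 0.0}, {"hand": 0.0, "x": 0.0, "y": -0.0287, "z": -0.0397, "rx": 0.0, "ry": 0.0, "rz": 0.0}, {"hand": 0.0, "x": 0.0, "y": -0.0287, "z": -0.0397, "rx": 0.0, "ry": 0.0, "rz": 0.0}, {"hand": 0.0, "x": 0.0, "y": -0.0287, "z": -0.0397, "rx": 0.0, "ry": 0.0, "rz": 0.0}, {"hand": 0.0, "x": 0.0, "y": -0.0287, "z": -0.0397, "rx": 0.0, "ry": 0.0, "rz": 0.0}, {"hand": 0.0, "x": 0.0, "y": -0.0287, "z": -0.0397, "rx": 0.0, "ry": 0.0, "rz": 0.0}, {"hand": 0.0, "x": 0.0, "y": -0.0287, "z": -0.0397, "rx": 0.0, "ry": 0.0, "rz": 0.0}, {"hand": 0.0, "x": 0.0, "y": -0.0287, "z": -0.0397, "rx": 0.0, "ry": 0.0, "rz": 0.0}, {"hand": 0.0, "x": 0.0, "y": 0.0, "z": 0.0, "rx": -0.147, "ry": 0.0, "rz": 0.0}, {"hand": 0.0, "x": 0.0, "y": 0.0, "z": 0.0, "rx": -0.147, "ry": 0.0, "rz": 0.0}, {"hand": 0.0, "x": 0.0, "y": 0.0, "z": 0.0, "rx": -0.147, "ry": 0.0, "rz": 0.0}])

```text
time_s: 2.17
eef_pos: [0.4995, -0.0403, 0.2422]
ee_rot: [1.828, 0.648, -1.828]
wrist_force: [0.7, 0.3, 0.1]
grip_width: 0.003
```

```bash
cat > look.py <<'E'
from h import *
from workcell import env
import sys
s=env.get_state(); d=env.get_image("wrist"); p=np.load("p.npy")
print(s["time_s"],s["eef_pos"],s["qpos"].round(3),s["wrist_force"])
n=sys.argv[1]
np.savez(n+".npz",**{k:v for k,v in d.items()},eef_pos=s["eef_pos"],ee_rot=s["ee_rot"])
im=d["image"].copy(); T=w2c_wrist(d,s)
cv2.imwrite(f"pics/{n}raw.png",im)
Q=[(.016,0,.067),(-.055,0,.08),(.126,-.07,.055),(.126,.07,.055),(-.126,-.07,.055),(-.126,.07,.055),(.121,0,.064),(0,-.05,.064),(0,.05,.064)]
q=proj(d,u2w(p,Q),T); print(q.round().tolist())
for a in q: cv2.drawMarker(im,tuple(int(v) for v in a),(0,0,255),0,12,1)
cv2.imwrite(f"pics/{n}.png",im)
E
python3 look.py w2
```

```text
2.175 [ 0.49953289 -0.04027449  0.24216496] [-0.08   0.216 -0.031  1.324 -0.     2.38 ] [0.68100961 0.32199859 0.11373699]
[[323.0, 145.0], [322.0, 243.0], [423.0, -12.0], [225.0, -13.0], [403.0, 315.0], [239.0, 313.0], [324.0, -10.0], [389.0, 167.0], [256.0, 166.0]]
```

View pics/w2.png

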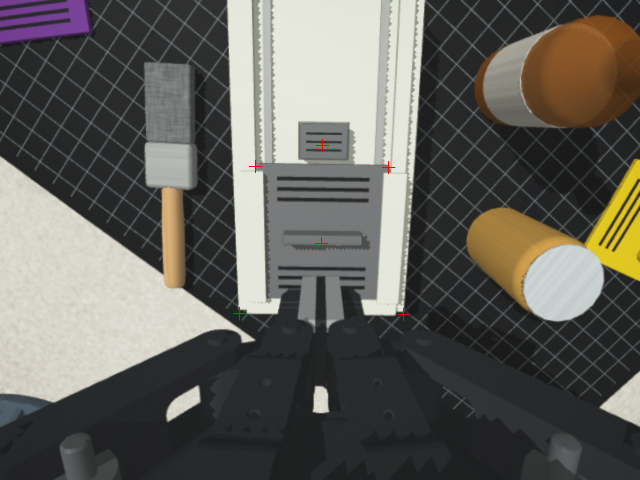

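The wrist view agrees with the fit: tab at (324,141) against predicted (323,145), rib at (322,239) against (322,243), a 2 mm bias in unit +x. Bottle and can are well clear.

Run:
```python
from h import *
from workcell import env
s=env.get_state(); p=np.load("p.npy")
p[:2]+=0.0018*np.array([np.cos(p[2]),np.sin(p[2])]); np.save("p.npy",p)
print(plan(s,u2w(p,[(.016,-.0005,.095)])[0],p[2]-np.pi/2))
```

```text
(array([ 0.1471814 ,  0.00207283, -0.04856593]), array([0.01370498, 0.0001683 , 0.00018845]))
```

step_arm(deltas=[{"hand": 0.0, "x": 0.0, "y": 0.001, "z": -0.0243, "rx": 0.0, "ry": 0.0, "rz": 0.0}, {"hand": 0.0, "x": 0.0, "y": 0.001, "z": -0.0243, "rx": 0.0, "ry": 0.0, "rz": 0.0}, {"hand": 0.0, "x": 0.04, "y": 0.0, "z": 0.0, "rx": 0.0137, "ry": 0.0, "rz": 0.0}, {"hand": 0.0, "x": 0.04, "y": 0.0, "z": 0.0, "rx": 0.0, "ry": 0.0, "rz": 0.0}, {"hand": 0.0, "x": 0.04, "y": 0.0, "z": 0.0, "rx": 0.0, "ry": 0.0, "rz": 0.0}, {"hand": 0.0, "x": 0.027, "y": 0.0, "z": 0.0, "rx": 0.0, "ry": 0.0, "rz": 0.0}, {"hand": 0.0, "x": 0.0, "y": 0.0, "z": 0.0, "rx": 0.0, "ry": 0.0, "rz": 0.0}])

```text
time_s: 3.1
eef_pos: [0.5373, -0.0116, 0.0938]
ee_rot: [1.838, 0.632, -1.845]
wrist_force: [0.0, -0.2, -0.5]
grip_width: -0.003
```

```bash
python3 look.py w3
python3 - <<'E'
from h import *
from workcell import env
s=env.get_state(); p=np.load("p.npy")
print(plan(s,u2w(p,[(.016,-.0005,.095)])[0],p[2]-np.pi/2))
E
```

```text
3.1 [ 0.53733079 -0.01162422  0.09381481] [-0.022  0.365 -0.213  0.996  0.     2.46 ] [ 0.03908815 -0.22649551 -0.48029289]
[[320.0, 280.0], [323.0, 443.0], [500.0, -5.0], [134.0, 1.0], [452.0, 511.0], [197.0, 513.0], [316.0, 3.0], [437.0, 310.0], [206.0, 313.0]]
(array([ 0.00035502, -0.00044156, -0.00031907]), array([-0.01398089,  0.00088226,  0.0007198 ]))
```

View pics/w3.png

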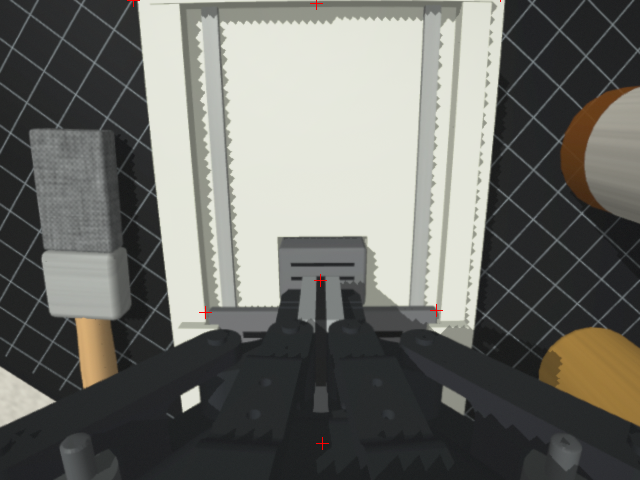

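Tip is centred on the tab: tab top spans columns 279–366, finger gap is at 322, and the +x edge at row 248 is as predicted. I'll descend gently.

step_arm(deltas=[{"hand": 0.0, "x": 0.007, "y": 0.0, "z": 0.0, "rx": -0.007, "ry": 0.0, "rz": 0.0}, {"hand": 0.0, "x": 0.005, "y": 0.0, "z": 0.0, "rx": 0.0, "ry": 0.0, "rz": 0.0}, {"hand": 0.0, "x": 0.004, "y": 0.0, "z": 0.0, "rx": 0.0, "ry": 0.0, "rz": 0.0}, {"hand": 0.0, "x": 0.003, "y": 0.0, "z": 0.0, "rx": 0.0, "ry": 0.0, "rz": 0.0}, {"hand": 0.0, "x": 0.002, "y": 0.0, "z": 0.0, "rx": 0.0, "ry": 0.0, "rz": 0.0}])

```text
time_s: 3.78
eef_pos: [0.5388, -0.0116, 0.0745]
ee_rot: [1.836, 0.638, -1.835]
wrist_force: [-1.3, -0.7, 5.6]
grip_width: -0.004
```

step_arm(deltas=[{"hand": 0.0, "x": 0.002, "y": 0.0, "z": 0.0, "rx": 0.0, "ry": 0.0, "rz": 0.0}, {"hand": 0.0, "x": 0.002, "y": 0.0, "z": 0.0, "rx": 0.0, "ry": 0.0, "rz": 0.0}, {"hand": 0.0, "x": 0.002, "y": 0.0, "z": 0.0, "rx": 0.0, "ry": 0.0, "rz": 0.0}, {"hand": 0.0, "x": 0.001, "y": 0.0, "z": 0.0, "rx": 0.0, "ry": 0.0, "rz": 0.0}, {"hand": 0.0, "x": 0.0, "y": 0.0, "z": 0.0, "rx": 0.0, "ry": 0.0, "rz": 0.0}])

```text
time_s: 4.4
eef_pos: [0.5388, -0.0117, 0.0674]
ee_rot: [1.836, 0.638, -1.835]
wrist_force: [-1.1, 0.6, 2.7]
grip_width: 0.002
```

step_arm(deltas=[{"hand": 0.0, "x": 0.001, "y": 0.0, "z": 0.0, "rx": 0.0, "ry": 0.0, "rz": 0.0}, {"hand": 0.0, "x": 0.001, "y": 0.0, "z": 0.0, "rx": 0.0, "ry": 0.0, "rz": 0.0}, {"hand": 0.0, "x": 0.0, "y": 0.0, "z": 0.0, "rx": 0.0, "ry": 0.0, "rz": 0.0}])

```text
time_s: 4.78
eef_pos: [0.5389, -0.0117, 0.0659]
ee_rot: [1.836, 0.638, -1.835]
wrist_force: [-3.7, 0.5, 12.8]
grip_width: 0.001
```

step_arm(deltas=[{"hand": 0.0, "x": 0.001, "y": 0.0, "z": 0.0, "rx": 0.0, "ry": 0.0, "rz": 0.0}, {"hand": 0.0, "x": 0.0, "y": 0.0, "z": 0.0, "rx": 0.0, "ry": 0.0, "rz": 0.0}])

```text
time_s: 5.03
eef_pos: [0.539, -0.0117, 0.0658]
ee_rot: [1.837, 0.637, -1.834]
wrist_force: [-10.8, 0.3, 27.8]
grip_width: -0.001
```

Bottomed out: tip at z = 54.8 mm and force at 27.8 N without further motion. Lift and look.

step_arm(deltas=[{"hand": 0.0, "x": -0.02, "y": 0.0, "z": 0.0, "rx": 0.0, "ry": 0.0, "rz": 0.0}, {"hand": 0.0, "x": -0.04, "y": 0.0, "z": 0.0, "rx": 0.0, "ry": 0.0, "rz": 0.0}, {"hand": 0.0, "x": -0.02, "y": 0.0, "z": 0.04, "rx": 0.0, "ry": 0.0, "rz": 0.0}, {"hand": 0.0, "x": 0.0, "y": 0.0, "z": 0.05, "rx": 0.0, "ry": 0.0, "rz": 0.0}])

```text
time_s: 5.52
eef_pos: [0.4686, -0.0679, 0.1456]
ee_rot: [1.837, 0.637, -1.832]
wrist_force: [-0.2, -0.2, 0.4]
grip_width: -0.004
```

```bash
python3 look.py w4
python3 - <<'E'
from h import *
from workcell import env
s=env.get_state(); p=np.load("p.npy")
print(plan(s,u2w(p,[(-.078,0,.079)])[0],p[2]-np.pi/2))
E
```

```text
5.525 [ 0.46859881 -0.06789094  0.14562624] [-0.144  0.198 -0.302  1.068 -0.     2.327] [-0.2254939  -0.17131859  0.3683303 ]
[[317.0, 68.0], [318.0, 217.0], [466.0, -173.0], [166.0, -171.0], [435.0, 322.0], [202.0, 323.0], [316.0, -176.0], [417.0, 102.0], [218.0, 103.0]]
(array([ 6.56397460e-02, -5.32832781e-05, -1.57654311e-03]), array([-0.00605784,  0.00181758, -0.00011063]))
```

View pics/w4.png

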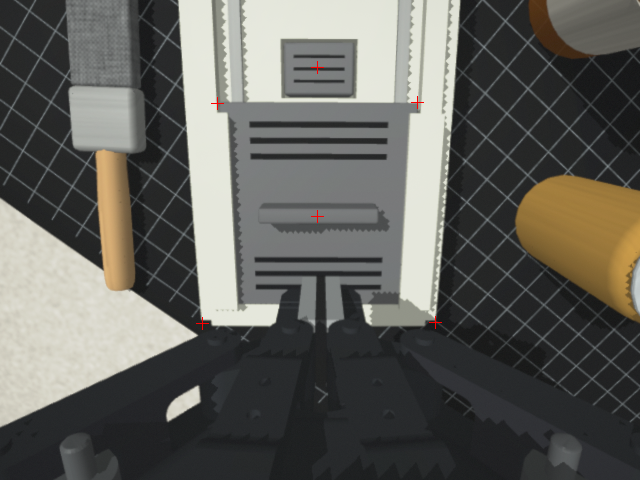

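Tab is flush with no side faces visible at (319,68), and the rib is at (319,216) as predicted. Descend behind the rib.

step_arm(deltas=[{"hand": 0.0, "x": 0.03, "y": 0.0, "z": -0.001, "rx": -0.006, "ry": 0.0, "rz": 0.0}, {"hand": 0.0, "x": 0.025, "y": 0.0, "z": 0.0, "rx": 0.0, "ry": 0.0, "rz": 0.0}, {"hand": 0.0, "x": 0.01, "y": 0.0, "z": 0.0, "rx": 0.0, "ry": 0.0, "rz": 0.0}, {"hand": 0.0, "x": 0.0, "y": 0.0, "z": 0.0, "rx": 0.0, "ry": 0.0, "rz": 0.0}])

```text
time_s: 6.08
eef_pos: [0.4687, -0.0668, 0.0791]
ee_rot: [1.831, 0.643, -1.833]
wrist_force: [-0.4, 1.0, 0.3]
grip_width: -0.001
```

```bash
python3 look.py w5
python3 - <<'E'
from h import *
from workcell import env
s=env.get_state(); p=np.load("p.npy")
print(plan(s,u2w(p,[(-.070,0,.079)])[0],p[2]-np.pi/2))
print(plan(s,u2w(p,[(.051,0,.079)])[0],p[2]-np.pi/2))
E
```

```text
6.075 [ 0.46865126 -0.06676501  0.07913369] [-0.142  0.257 -0.408  0.907  0.     2.325] [-0.37777305  1.00951818  0.3294454 ]
[[320.0, 45.0], [320.0, 264.0], [538.0, -298.0], [103.0, -298.0], [476.0, 394.0], [164.0, 394.0], [320.0, -318.0], [465.0, 97.0], [175.0, 97.0]]
(array([ 0.00073776, -0.00082158, -0.0028208 ]), array([ 0.00055833, -0.00013551, -0.00013537]))
(array([ 0.00075416, -0.00075402, -0.12382078]), array([ 0.00055833, -0.00013551, -0.00013537]))
```

View pics/w5.png

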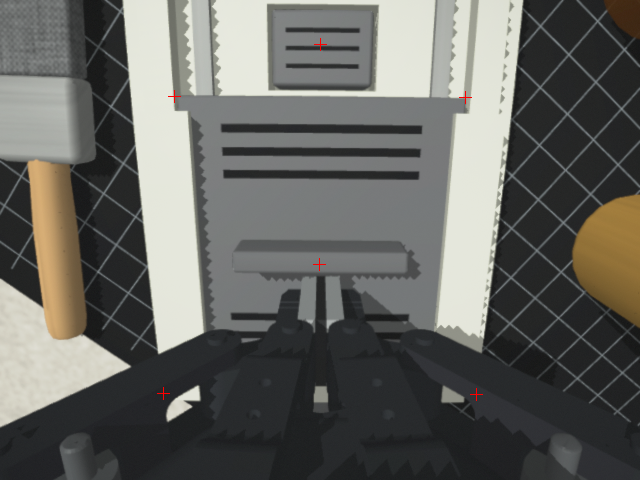

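step_arm(deltas=[{"hand": 0.0, "x": 0.0, "y": 0.0, "z": -0.004, "rx": 0.0, "ry": 0.0, "rz": 0.0}, {"hand": 0.0, "x": 0.0, "y": -0.0005, "z": -0.006, "rx": 0.0, "ry": 0.0, "rz": 0.0}, {"hand": 0.0, "x": 0.0, "y": 0.0, "z": -0.008, "rx": 0.0, "ry": 0.0, "rz": 0.0}, {"hand": 0.0, "x": 0.0, "y": 0.0, "z": -0.008, "rx": 0.0, "ry": 0.0, "rz": 0.0}])

```text
time_s: 6.62
eef_pos: [0.4895, -0.0498, 0.0794]
ee_rot: [1.832, 0.643, -1.831]
wrist_force: [-0.1, -0.3, 0.1]
grip_width: 0.006
```

```bash
python3 look.py w6
```

```text
6.625 [ 0.48945556 -0.04977236  0.07942899] [-0.101  0.29  -0.361  0.92   0.     2.365] [-0.13031535 -0.3066301   0.13113098]
[[321.0, 129.0], [320.0, 335.0], [535.0, -210.0], [107.0, -210.0], [470.0, 442.0], [171.0, 442.0], [321.0, -222.0], [459.0, 175.0], [182.0, 175.0]]
```

View pics/w6.png

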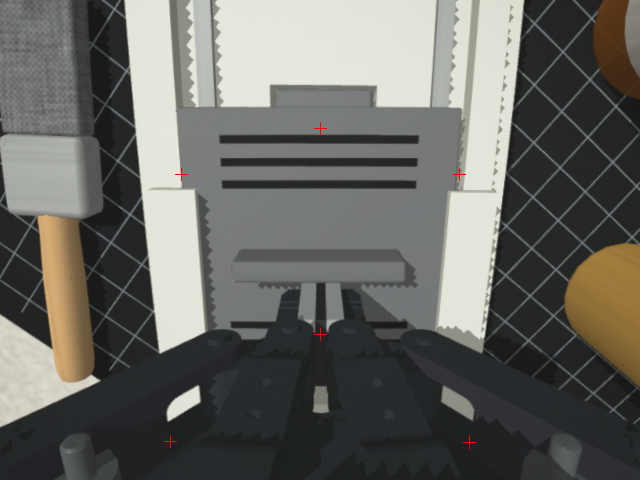

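The cover slides freely over the pressed tab: its edge is now at row 108, while the seat edge is predicted at row 175. Continuing.

step_arm(deltas=[{"hand": 0.0, "x": 0.0, "y": 0.0, "z": -0.01, "rx": 0.0, "ry": 0.0, "rz": 0.0}, {"hand": 0.0, "x": 0.0, "y": 0.0, "z": -0.01, "rx": 0.0, "ry": 0.0, "rz": 0.0}, {"hand": 0.0, "x": 0.0, "y": 0.0, "z": -0.01, "rx": 0.0, "ry": 0.0, "rz": 0.0}, {"hand": 0.0, "x": 0.0, "y": 0.0, "z": -0.01, "rx": 0.0, "ry": 0.0, "rz": 0.0}, {"hand": 0.0, "x": 0.0, "y": 0.0, "z": -0.01, "rx": 0.0, "ry": 0.0, "rz": 0.0}, {"hand": 0.0, "x": 0.0, "y": 0.0, "z": -0.01, "rx": 0.0, "ry": 0.0, "rz": 0.0}, {"hand": 0.0, "x": 0.0, "y": 0.0, "z": -0.01, "rx": 0.0, "ry": 0.0, "rz": 0.0}, {"hand": 0.0, "x": 0.0, "y": 0.0, "z": -0.008, "rx": 0.0, "ry": 0.0, "rz": 0.0}, {"hand": 0.0, "x": 0.0, "y": 0.0, "z": -0.005, "rx": 0.0, "ry": 0.0, "rz": 0.0}])

```text
time_s: 7.8
eef_pos: [0.554, 0.002, 0.0793]
ee_rot: [1.831, 0.643, -1.832]
wrist_force: [0.4, -1.3, -0.5]
grip_width: -0.002
```

```bash
python3 look.py w7;  python3 - <<'E'
from h import *
from workcell import env
s=env.get_state(); p=np.load("p.npy")
print(plan(s,u2w(p,[(.051,0,.079)])[0],p[2]-np.pi/2))
E
```

```text
7.8 [0.55400462 0.00196259 0.07926084] [ 0.004  0.406 -0.192  0.973 -0.     2.47 ] [ 0.35865145 -1.26795763 -0.45664047]
[[321.0, 345.0], [320.0, 511.0], [516.0, 52.0], [126.0, 51.0], [452.0, 566.0], [189.0, 566.0], [321.0, 61.0], [441.0, 375.0], [200.0, 375.0]]
(array([ 3.02621310e-04, -8.03575543e-05, -1.41983286e-02]), array([ 7.71770519e-04, -2.44231502e-04, -9.49231693e-06]))
```

View pics/w7.png

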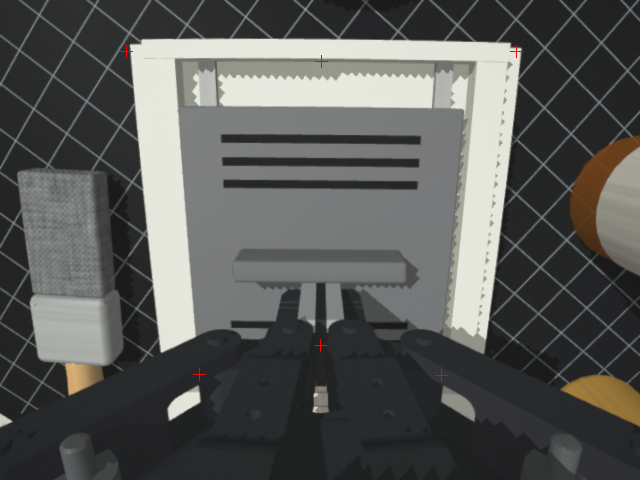

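About 15–17 mm left (edge at row 108, stop face at row 60).

step_arm(deltas=[{"hand": 0.0, "x": 0.0, "y": 0.0, "z": -0.005, "rx": 0.0, "ry": 0.0, "rz": 0.0}, {"hand": 0.0, "x": 0.0, "y": 0.0, "z": -0.004, "rx": 0.0, "ry": 0.0, "rz": 0.0}, {"hand": 0.0, "x": 0.0, "y": 0.0, "z": -0.003, "rx": 0.0, "ry": 0.0, "rz": 0.0}, {"hand": 0.0, "x": 0.0, "y": 0.0, "z": -0.002, "rx": 0.0, "ry": 0.0, "rz": 0.0}, {"hand": 0.0, "x": 0.0, "y": 0.0, "z": 0.0, "rx": 0.0, "ry": 0.0, "rz": 0.0}])

```text
time_s: 8.48
eef_pos: [0.5647, 0.0105, 0.0793]
ee_rot: [1.832, 0.643, -1.831]
wrist_force: [-0.1, 1.1, -0.0]
grip_width: -0.002
```

step_arm(deltas=[{"hand": 0.0, "x": 0.0, "y": 0.0, "z": -0.001, "rx": 0.0, "ry": 0.0, "rz": 0.0}, {"hand": 0.0, "x": 0.0, "y": 0.0, "z": -0.001, "rx": 0.0, "ry": 0.0, "rz": 0.0}, {"hand": 0.0, "x": 0.0, "y": 0.0, "z": 0.0, "rx": 0.0, "ry": 0.0, "rz": 0.0}])

```text
time_s: 8.85
eef_pos: [0.5662, 0.0117, 0.0793]
ee_rot: [1.832, 0.643, -1.832]
wrist_force: [-0.7, -0.6, -0.4]
grip_width: -0.002
```

step_arm(deltas=[{"hand": 0.0, "x": 0.0, "y": 0.0, "z": -0.001, "rx": 0.0, "ry": 0.0, "rz": 0.0}, {"hand": 0.0, "x": 0.0, "y": 0.0, "z": -0.001, "rx": 0.0, "ry": 0.0, "rz": 0.0}, {"hand": 0.0, "x": 0.0, "y": 0.0, "z": 0.0, "rx": 0.0, "ry": 0.0, "rz": 0.0}])

```text
time_s: 9.22
eef_pos: [0.5664, 0.0119, 0.0792]
ee_rot: [1.829, 0.641, -1.835]
wrist_force: [-10.1, -8.6, 9.6]
grip_width: -0.0
```

```bash
python3 look.py w8
```

```text
9.225 [0.56635705 0.0118538  0.07922929] [ 2.200e-02  4.310e-01 -1.530e-01  9.890e-01 -2.000e-03  2.489e+00] [-10.06491247  -8.62031071   9.58898831]
[[321.0, 379.0], [321.0, 538.0], [512.0, 97.0], [130.0, 97.0], [449.0, 585.0], [193.0, 585.0], [321.0, 109.0], [438.0, 407.0], [203.0, 406.0]]
```

View pics/w8.png

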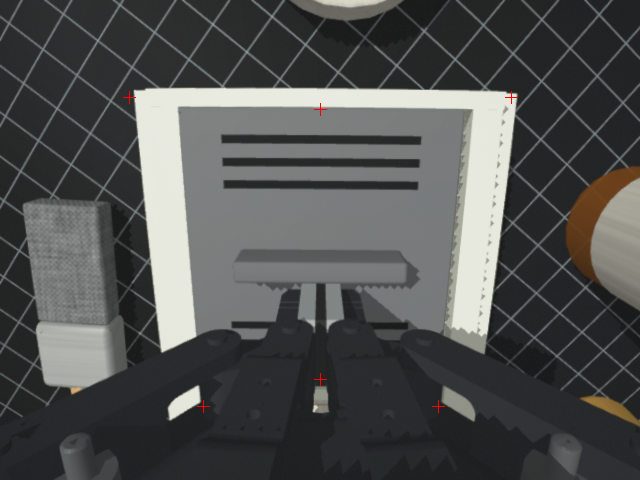

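The cover edge is against the stop: no gap along row 107, and 13 N of push no longer moves it. Back off horizontally, then rise.

step_arm(deltas=[{"hand": 0.0, "x": 0.0, "y": 0.0, "z": 0.004, "rx": 0.0, "ry": 0.0, "rz": 0.0}, {"hand": 0.0, "x": 0.0, "y": 0.0, "z": 0.008, "rx": 0.0, "ry": 0.0, "rz": 0.0}, {"hand": 0.0, "x": -0.03, "y": 0.0, "z": 0.0, "rx": 0.0, "ry": 0.0, "rz": 0.0}, {"hand": 0.0, "x": -0.05, "y": 0.0, "z": 0.0, "rx": 0.0, "ry": 0.0, "rz": 0.0}, {"hand": 0.0, "x": -0.05, "y": 0.0, "z": 0.03, "rx": 0.0, "ry": 0.0, "rz": 0.0}, {"hand": 0.0, "x": 0.0, "y": 0.0, "z": 0.05, "rx": 0.0, "ry": 0.0, "rz": 0.0}, {"hand": 0.0, "x": 0.0, "y": 0.0, "z": 0.0, "rx": 0.0, "ry": 0.0, "rz": 0.0}])

```text
time_s: 10.15
eef_pos: [0.4941, -0.046, 0.2101]
ee_rot: [1.834, 0.641, -1.832]
wrist_force: [0.3, -0.2, 0.1]
grip_width: -0.001
```

```bash
python3 look.py w9
python3 - <<'E'
from workcell import env
import cv2
a=env.get_image("scene")["image"]; cv2.imwrite("pics/scene9.png",cv2.resize(a[150:350,200:450],None,fx=3,fy=3,interpolation=cv2.INTER_CUBIC))
E
```

```text
10.15 [ 0.49410716 -0.04604797  0.21013046] [-0.093  0.212 -0.116  1.241 -0.     2.376] [ 0.30639649 -0.17963754  0.11991801]
[[320.0, 134.0], [320.0, 244.0], [432.0, -45.0], [209.0, -44.0], [411.0, 322.0], [230.0, 322.0], [320.0, -42.0], [395.0, 158.0], [246.0, 158.0]]
```

View pics/w9.png

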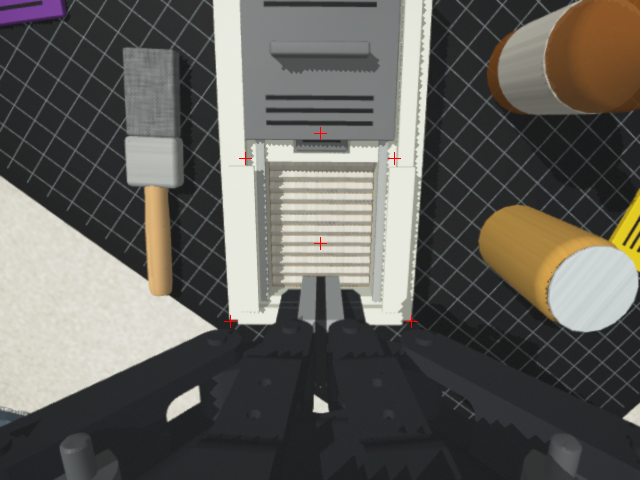

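View pics/scene9.png

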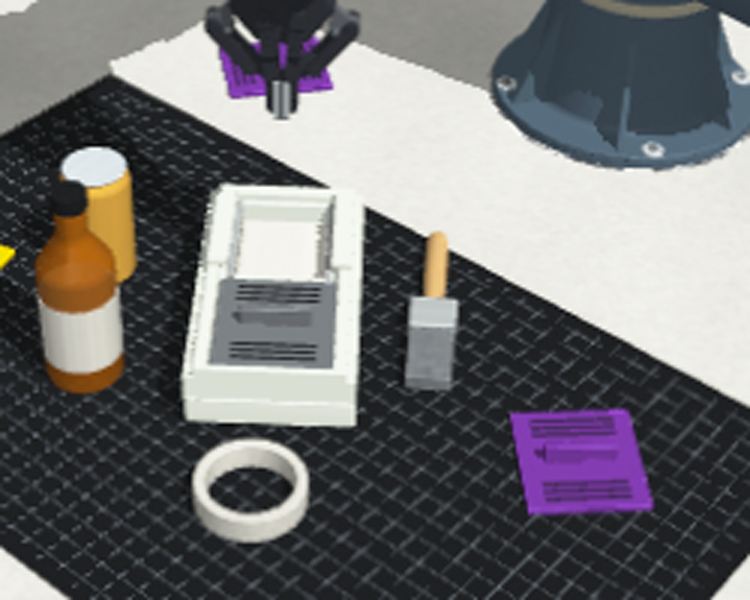

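Run:
```python
from h import *
z=np.load("w9.npz"); p=np.load("p.npy"); d={k:z[k] for k in z.files}
T=w2c_wrist(d,d)
for x in (.011,.008,.005): print(x,proj(d,u2w(p,[(x,0,.064),(x+.055,0,.08)]),T).round(1).tolist())
c=d["image"][20:180,220:420]; cv2.imwrite("pics/w9c.png",cv2.resize(c,None,fx=3.7,fy=3.7,interpolation=cv2.INTER_CUBIC))
```

```text
0.011 [[320.4, 141.3], [320.3, 49.0]]
0.008 [[320.4, 145.8], [320.3, 54.3]]
0.005 [[320.4, 150.4], [320.3, 59.6]]
```

View pics/w9c.png

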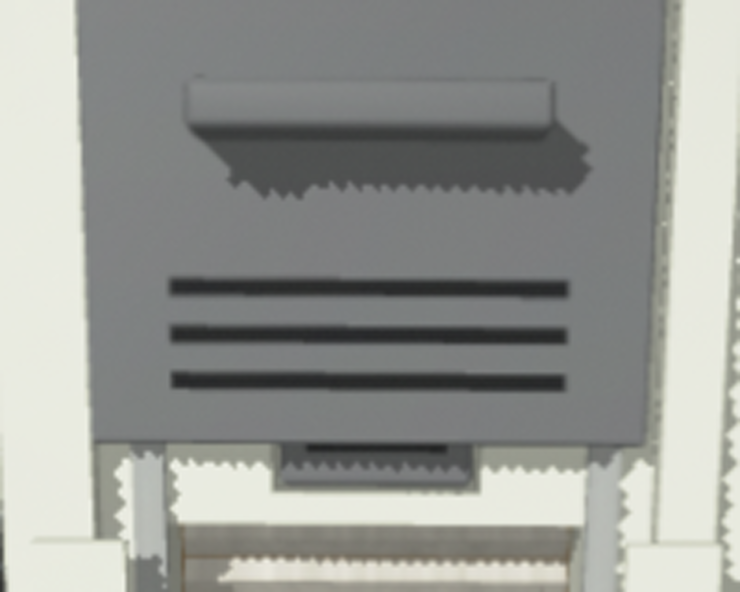

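The cover's rear edge is at row 139–140 (141 predicted at the stop) and the rib at row 48 (49 predicted). The tab is flush, the bay is open and the robot touches nothing, so I hand in.

```bash
python3 -c "
from workcell import env
print(env.job_done(), env.get_state()['time_s'])"
```

```text
the job is handed in; nothing more can be done
the job is handed in; nothing more can be done
```

The filter is uncovered: I pressed the snap tab fully in, then pushed the cover by its rib up to the end stop. I handed the job in at about 10.2 s of the 38 s allowed; no verdict was reported.

- **Tab:** I pressed it with the closed fingertips until it bottomed out, with the tips at z ≈ 55 mm and about 28 N of vertical force. The last wrist picture before the slide shows it flush with the deck.
- **Cover:** it slid at about 1 N and then stopped dead under about 13 N, with no gap left at the stop. During that last push the wrist also read about 10 N upward. I backed off horizontally before lifting, and afterwards the cover looks flat.
- **Final position:** after I withdrew, the cover's rear edge was at row 139–140 (141 predicted at the stop) and the rib at row 48 (49 predicted), so it is within about 1 mm. The filter bay lies open.
- **Bystanders:** the bottle, can, tape roll and brush look undisturbed in the last pictures, judged by eye. The gripper hung clear at z ≈ 0.21 m with no contact force.
- **Problems:** my first move call was refused for its format, and nothing moved. My first pose fit from the fixed cameras was about 2 mm off along the slide direction, which I corrected from the wrist view.

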